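# Take the gear guard off the button lathe

### The job

The gears of the small button lathe want brushing out, so take off its sheet-metal gear guard, the box with the wooden grip on top: first turn the bar-shaped quarter-turn button on the headstock into line with the slot in the guard's flange. Then lift the guard until its two keyholes come over the screw heads, draw it off, and stand it gently upright in the middle of the black rubber mat, without letting it tip over or disturbing the other things on the bench.

Things in the scene. Friction and masses are not known exactly. Their poses are not given: they have to be found in the camera images.
- lathe: Small grey bench lathe, fixed, 400 x 170 mm, headstock top 170 mm above the bench. Origin: on the bench under the middle of the headstock's gear-end face. x runs along the bed from the gear end to the tailstock, y across, z up; the gear end with the guard faces -x. A motor 120 mm high stands on its -y side.
- wing (a joint): Angle (rad) of the brass quarter-turn button: 0 = bar along the lathe's y, across the slot in the guard's flange (locked); 1.57 = bar along the lathe's x, in line with the slot (free; within 0.17 the flange lifts past it). Grows counter-clockwise seen from above; end stops at 0 and 1.60; turns stiffly (0.06 N m) and stays where it is left.
- wing_head (a point): Middle of the button's bar, on its upright turning axis: bar 42 mm long (its own y), 12 mm thick, 15 mm high, underside 2 mm above the flange; at x 33, y -50, z 182.5 mm in the lathe's frame. Pinch it across its 12 mm from above; the flange has a closed slot round it, 52 mm (lathe's x) by 20 mm.
- screw_left (a point): Front of the head of the fixed shoulder screw at y = 55, z = 125 mm in the lathe's frame: head 20 mm across, 6 thick, 10 mm shank. The guard hangs on it by a keyhole (14 mm slot above a 28 mm round hole): raised 26 mm (22 to 30) the head stands in the hole and the guard draws off along the lathe's -x, clear after 65 mm.
- screw_right (a point): The same for the second screw, at y = -55 mm in the lathe's frame, in the guard's other keyhole.
- guard_mid (a point): Middle of the loose gear guard (about 0.55 kg): a sheet-metal pan 160 mm wide (its y), 143 high (z), 48 deep (x; front plate at -x, back open), lower edge 71.5 mm below this point; its top runs on 66 mm over the headstock as a 46 mm wide, 3 mm flange. As hung: lathe's axes, at x -25.5, y 0, z 101.5 mm in the lathe's frame.
- guard_grip (a point): Middle of the guard's walnut grip: a bar 72 mm long (guard's y), 14 mm thick (x), 18 mm high on two posts, 27 mm free below it; it lies x 0, y 6, z 107.5 mm from guard_mid, nearly over the centre of mass. Pinch it across its 14 mm from above. Axes as the guard's.
- mat: Flat black rubber mat 240 x 180 mm, 3 mm thick, fixed to the bench; origin under its middle, x along its long side.
- tin: Squat round tin heaped with bone blanks, 95 mm across, 47 mm high, origin under its centre. Leave alone.
- dish: Chipped white enamel dish, 140 mm across, 27 mm high, origin under its centre. Leave alone.
- dividers: Steel dividers lying flat, 180 mm long, 9 mm high; origin under the hinge, legs to its -x. Leave alone.
- drill: Walnut-handled drill stock lying along its x, 156 mm long, 32 mm high; origin under its middle. Leave alone.
- brush: Flat brush lying along its x, 190 mm long, 42 mm wide, 20 mm high, handle to -x; origin under the middle of its length. It may lie partly below the hung guard. Leave alone.
Mind the look-alikes: they are no part of the job. Leave any yellow look-alike of the part that bears guard_mid alone.

How it is judged:
By the outcome, as a careful person would: the job done as asked, in the order asked, and still so for the second after the job is handed in, with the robot touching nothing.
It also fails if it takes over 58 s, if anything falls off the work surface, if the arm or the gripper's body presses on something with over 40 N, if the wrist force passes 120 N, or if a joint passes its speed limit or range.

### The arm

A 6-joint arm with a two-finger parallel gripper is mounted at the origin on the work surface. World frame = base frame: x ahead of the robot, y to its left, z up, the work surface at z = 0. Lengths are in mm, angles in rad, forces in N, time in s.
With the tool pointing down it reaches from about 300 to 775 mm from the base axis. Payload 14.6 kg.
Tool frame: the origin (TCP) lies midway between the tips of the shut fingers; the grasp point (between the pads) lies 19 mm behind it (manip.grip_depth is the distance from the TCP to the grasp point, in mm); x points along the fingers, y is the direction in which the jaws open and shut, and the axes are right-handed (so a half turn about x gives the same grasp; the last joint's range is limited). The gripper opens to 94 mm and grips with 3 to 60 N. Pads are 16 mm wide; open, the fingers measure 119 mm over their backs; the gripper's body (75 mm by 177 mm) begins 78 mm behind the grasp point.
Start: joints at [-1.284, 0.3, 1.521, -0, 1.321, -0.067], TCP at [190.548, -515.927, 205.446] pointing down, gripper open.
Joint ranges: [-3.03, 3.03], [-0.79, 2.21], [0.23, 2.52], [-1.04, 4.18], [0, 3.07], [-2.55, 2.55]. Speed limits (rad/s): [2.22, 2.22, 2.57, 3.14, 3.14, 3.14].

### API

Orientations are given as [roll, pitch, yaw] about the fixed x, y, z axes, in that order (R = Rz(yaw) Ry(pitch) Rx(roll)).
In Python, from cell import readout, cams, ticket, manip gives the robot as it stands. The module is installed in compiled form; this text tells all that it offers.
- The arm moves only by the tool apply_moves, never from a script. Its argument "plan" is one flat list of numbers, 7 for each row, row after row: the turn, a rotation vector about the tool's x, y, z in rad, then the shift along the tool's x, y, z in m, then the opening in per cent of the stroke, from 0 (shut) to 100 (fully open). In form: [wx, wy, wz, x, y, z, fingers, wx, wy, wz, x, y, z, fingers, ...]. A call has 1 to 5 rows; each row shifts and turns the commanded pose from where the row before left it, along the tool's axes as they then stand; what a row does not reach is not made up. A row lasts 1/8 s, in which the tool goes at most 62.5 mm and 10.7 degrees, less where a joint would pass 70% of its speed; a pose out of reach is approached as far as the arm can. A call with a gripper value outside its range is refused whole. The fingers move at their own pace and stop on an object; "force" is the grip in N (left out, the last holds). Time passes only in rows, so rows that do not move let the fingers close. It gives the time, the measured TCP pose, the force and the opening at its end, in the units of the state.
- readout.read_state(): the state, without advancing time (a new reading comes with each control period).
- cams.camera(name): name is "scene" or "side" or "wrist"; returns a dict with "image" (400x640x3 uint8, red, green, blue), "fovy" (degrees; the focal length in pixels is half the picture's height over the tangent of half this angle, whatever the lens; pixels are square), "cx", "cy" (the principal point, pixels), "position" and "orientation" of the camera in the world; the wrist camera has in their place "T_tool_cam" (4x4, takes a point from camera to tool coordinates, whose origin is the TCP and whose axes are the tool frame's). Camera axes: x right, y down, z forward; pixel columns grow to the right and rows downward; lengths in mm; the calibration is good to about 2 mm. A picture is of the moment at which its call begins: read the wrist's pose just before it. There is no depth.
- ticket.sign_off(): hands the job in, once; it reports no verdict.
The state is a dict: "clock": time; "joints": joint angles; "qd": joint speeds; "effort": joint torques, N m; "eef_pos": TCP position; "eef_rot": TCP orientation; "wrist_force": force on the tool from outside, world axes, zero at the start; "moment": the same for the moment, N m; "finger_gap": finger opening in mm.
Only numpy, scipy, OpenCV 4.12 (cv2) and the standard library are available. Lean on these libraries where they do the work, as an engineer would, in place of code of your own. Each camera call takes 0.05 s, during which the arm holds its last target.

## Working session

There is one attempt and no reset: what is moved stays moved. The work goes in short steps, Python scripts to look and compute and a tool call to move; the robot and the scene stay as the last step left them, time stands still between calls to the robot, and variables do not carry over. Pictures are saved under pics/ and viewed, and the job is handed in when it is done.

Besides the shell and the picture viewer there is one more tool, called after "Call:" as name(argument=value, ...) on one line, values as JSON. apply_moves: Moves the arm, as the interface text tells. Its arguments: {"type":"object","properties":{"plan":{"type":"array","items":{"type":"number"}},"force":{"type":"number"}},"required":["plan"]}

```bash
mkdir -p pics; ls
cat > h.py <<'E'
import numpy as np,cv2
from cell import readout,cams,ticket,manip
from scipy.spatial.transform import Rotation as R
E
python3 - <<'E'
from h import *
print(readout.read_state(), manip.grip_depth)
for n in ["scene","side","wrist"]:
    c=cams.camera(n); cv2.imwrite(f"pics/{n}0.png",c["image"][:,:,::-1]); print({k:v for k,v in c.items() if k!="image"})
E
```

```text
pics
{'clock': 0.0, 'joints': array([-1.28357635e+00,  3.00446982e-01,  1.52160184e+00, -1.25265510e-05,
        1.32067091e+00, -6.66009561e-02]), 'qd': array([ 6.04097037e-04,  1.55192133e-04,  9.86282139e-04, -1.83430693e-03,
       -1.14476382e-03,  3.01961122e-05]), 'effort': array([ 1.40799177e-03, -5.31808341e+01, -3.52728868e+01,  7.08673079e-02,
        2.44989916e-02, -8.32584715e-05]), 'eef_pos': array([ 190.48526734, -515.6793295 ,  204.89077213]), 'eef_rot': array([-1.62663251,  1.56966918,  1.86878419]), 'wrist_force': array([-0.39049675,  0.30820873,  0.31774262]), 'moment': array([ 0.02874428,  0.02340506, -0.02092418]), 'finger_gap': 94.2071211416691} 18.8
{'fovy': 54.36325419935523, 'cx': 313.0876457654152, 'cy': 194.70342518142553, 'position': array([1088.35530033,  824.42901142,  995.69384336]), 'orientation': array([-2.30029333, -0.00900565,  2.52041376])}
{'fovy': 48.69101258822981, 'cx': 317.41165477872903, 'cy': 192.70039793181064, 'position': array([ 458.80124049, 1055.52345559, 1067.47954265]), 'orientation': array([-2.3115254 , -0.01623161, -3.05621445])}
{'fovy': 66.46754509578162, 'cx': 317.89865786515895, 'cy': 198.0483852913656, 'T_tool_cam': array([[-1.26452763e-03, -2.59333026e-01,  9.65787131e-01,
        -1.79921744e+02],
       [ 9.99999110e-01,  8.34485072e-05,  1.33172976e-03,
         1.27967034e-01],
       [-4.25955002e-04,  9.65787955e-01,  2.59332690e-01,
        -7.62077962e+01],
       [ 0.00000000e+00,  0.00000000e+00,  0.00000000e+00,
         1.00000000e+00]])}
```

View pics/scene0.png

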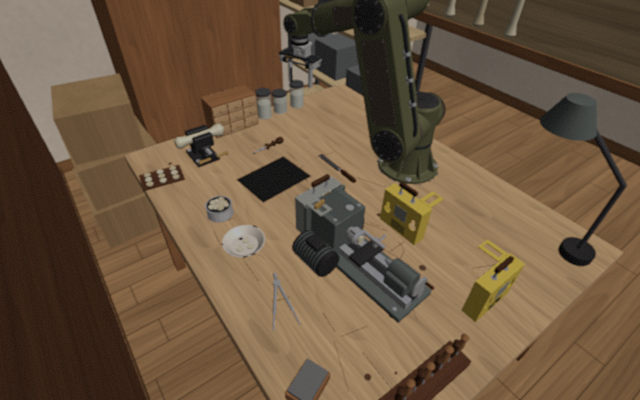

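View pics/side0.png

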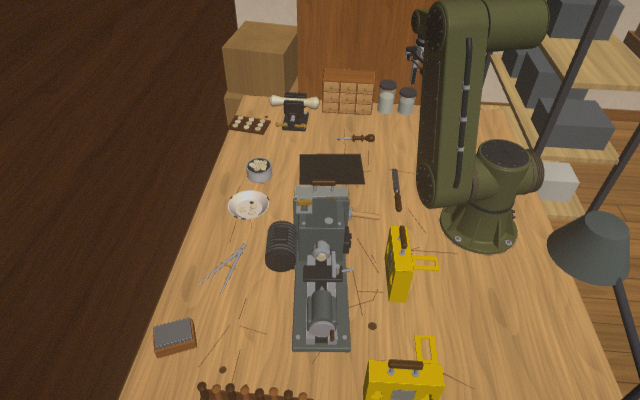

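View pics/wrist0.png

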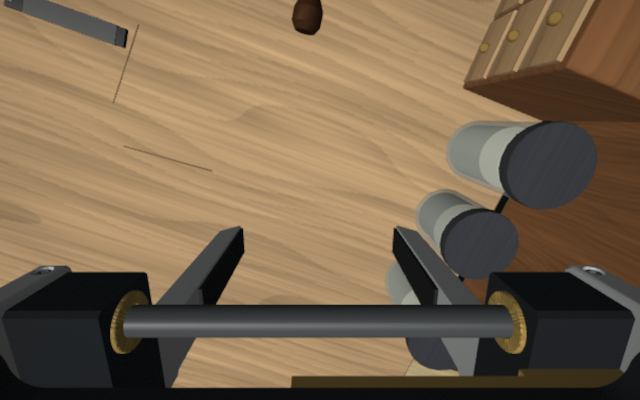

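The scene view shows the grey lathe at about (350,240). Its gear end faces the mat at (273,178), and a grey guard with a walnut grip hangs there at (320,184). The two yellow boxes at (408,212) and (495,285) are the look-alikes. The brass button is near (320,203). I'll enlarge these areas to confirm.

Run:
```python
from h import *
for n,(x0,y0,x1,y1),k in [("scene",(225,145,385,265),5),("side",(240,145,400,265),5)]:
    im=cv2.imread(f"pics/{n}0.png")[y0:y1,x0:x1]
    cv2.imwrite(f"pics/{n}0c.png",cv2.resize(im,None,fx=k,fy=k,interpolation=cv2.INTER_CUBIC))
```

```text
(no output)
```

View pics/scene0c.png

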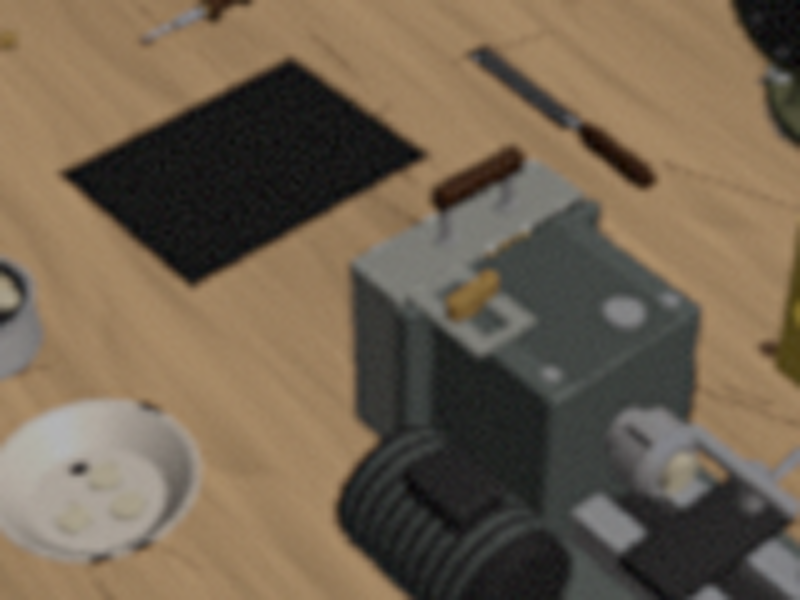

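View pics/side0c.png

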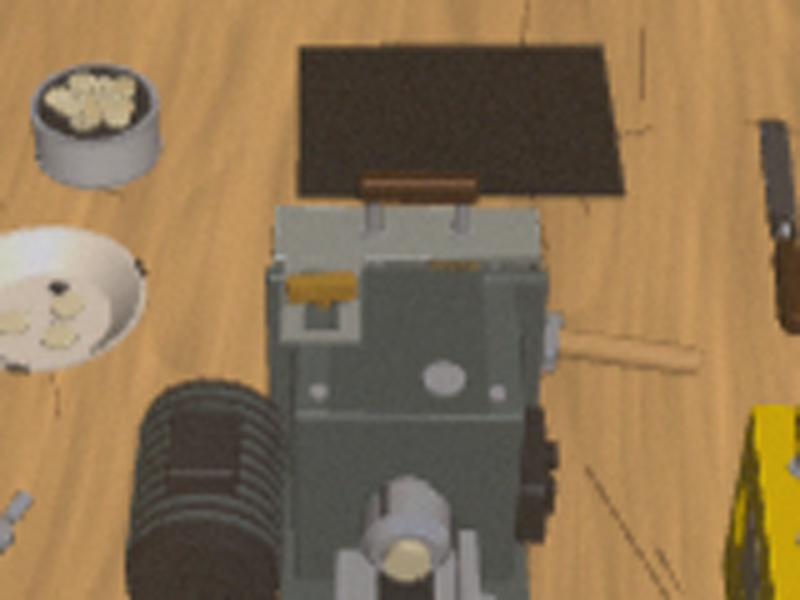

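```bash
cat > fit.py <<'E'
from h import *
from scipy.optimize import least_squares
cal={}
for n in ["scene","side"]:
    c=cams.camera(n); cal[n]=(200/np.tan(np.radians(c["fovy"]/2)),c["cx"],c["cy"],c["position"],R.from_euler("xyz",c["orientation"]))
def proj(n,P):
    f,cx,cy,p,r=cal[n]; q=r.inv().apply(np.atleast_2d(P)-p); return np.c_[f*q[:,0]/q[:,2]+cx,f*q[:,1]/q[:,2]+cy]
def fit(obs,x0):
    def res(t):
        Rz=R.from_euler("z",t[2]); out=[]
        for n,P,uv in obs: out.append(proj(n,Rz.apply([P])+[t[0],t[1],0])[0]-uv)
        return np.concatenate(out)
    s=least_squares(res,x0,loss="soft_l1",x_scale=[10,10,.1]); return s.x,res(s.x).reshape(-1,2)
E
python3 - <<'E'
from fit import *
o=dict(side=np.array([240,145]),scene=np.array([225,145]))
L=dict(side=[((-25.5,6,209),(419,188)),((33,-50,182.5),(321,287)),((64.5,-73,173),(280,342)),((64.5,-27,173),(361,343)),((-49.5,-80,173),(275,207)),((-49.5,80,173),(540,209))],
scene=[((-25.5,6,209),(479,178)),((33,-50,182.5),(473,294)),((-49.5,-80,173),(353,266)),((-49.5,80,173),(530,163)),((-1.5,80,173),(600,207)),((64.5,-73,173),(480,355)),((64.5,-27,173),(536,322))])
M=dict(side=[((-120,-90,3),(602,45)),((120,-90,3),(298,46)),((120,90,3),(298,196)),((-120,90,3),(624,194))],
scene=[((120,-90,3),(65,174)),((-120,-90,3),(290,59)),((-120,90,3),(427,155)),((120,90,3),(195,284))])
for D,x0 in((L,[400,-50,1.5]),(M,[400,-300,0])):
    obs=[(n,np.array(P,float),np.array(uv)/5+o[n]) for n in D for P,uv in D[n]]
    x,r=fit(obs,x0); print(x.round(3)); print(r.round(1).tolist())
E
```

```text
[514.683 100.752   1.654]
[[-0.3, 0.4], [-0.2, 0.6], [-0.3, -0.5], [-0.4, -0.5], [-0.2, -0.0], [-0.6, 0.3], [0.6, 0.3], [0.5, 0.7], [-0.0, -1.1], [2.1, -1.0], [-2.0, -2.7], [0.1, -0.2], [0.3, -0.5]]
[ 5.01265e+02 -2.47121e+02  1.15000e-01]
[[-0.4, -0.1], [-0.2, -0.0], [-0.3, 0.2], [0.2, 0.1], [-1.2, -0.4], [0.6, -1.0], [1.3, -0.5], [-0.1, 0.5]]
```

```bash
cat > plan.py <<'E'
from h import *
def cur():
    s=readout.read_state(); return s,np.array(s["eef_pos"]),R.from_euler("xyz",s["eef_rot"])
def down(yaw):  # tool x down, tool y at yaw in world
    y=np.array([np.cos(yaw),np.sin(yaw),0]); x=np.array([0,0,-1.]); return R.from_matrix(np.c_[x,y,np.cross(x,y)])
def show():
    s,p,r=cur(); m=r.as_matrix(); print("t",s["clock"],"p",p.round(1),"x",m[:,0].round(3),"yaw",np.arctan2(m[1,1],m[0,1]).round(3),"q",np.round(s["joints"],2),"gap",round(s["finger_gap"],1),"F",np.round(s["wrist_force"],1),"M",np.round(s["moment"],2))
def rows(p1,r1,p0=None,r0=None,n=None,step=55,ang=9.5):
    if p0 is None: _,p0,r0=cur()
    d=np.array(p1)-p0; w=(r0.inv()*r1).as_rotvec()
    k=n or int(max(np.ceil(np.linalg.norm(d)/step),np.ceil(np.degrees(np.linalg.norm(w))/ang),1))
    r=r0; 
    for i in range(k):
        t=r.inv().apply(d/k)/1000; print("row",i+1,"/",k,np.round(w/k,4).tolist(),np.round(t,4).tolist()); r=r*R.from_rotvec(w/k)
    return np.array(p1),r1
LX,LY,LA=514.7,100.8,1.654
def lathe(p,L=(LX,LY,LA)): return R.from_euler("z",L[2]).apply(p)+[L[0],L[1],0]
E
python3 - <<'E'
from plan import *
show()
w=lathe([33,-50,0]);g=lathe([-25.5,6,0]);print(w,g)
s,p,r=cur(); 
print(rows([w[0],w[1],330],down(1.654)))
print(rows([w[0],w[1],330],down(1.654-np.pi)))
E
```

```text
t 0.25 p [ 190.5 -515.8  205.2] x [-0.     0.001 -1.   ] yaw -1.217 q [-1.28  0.3   1.52  0.    1.32 -0.07] gap 93.7 F [ 0.6  0.9 -0.6] M [ 0.03 -0.03 -0.01]
[561.78447427 137.8412241    0.        ] [510.84000306  74.88956921   0.        ]
row 1 / 18 [-0.1595, -0.0, 0.0] [-0.0069, -0.0269, -0.0319]
row 2 / 18 [-0.1595, -0.0, 0.0] [-0.0069, -0.0215, -0.0358]
row 3 / 18 [-0.1595, -0.0, 0.0] [-0.0069, -0.0156, -0.0388]
row 4 / 18 [-0.1595, -0.0, 0.0] [-0.0069, -0.0092, -0.0407]
row 5 / 18 [-0.1595, -0.0, 0.0] [-0.0069, -0.0026, -0.0417]
row 6 / 18 [-0.1595, -0.0, 0.0] [-0.0069, 0.004, -0.0416]
row 7 / 18 [-0.1595, -0.0, 0.0] [-0.0069, 0.0106, -0.0404]
row 8 / 18 [-0.1595, -0.0, 0.0] [-0.0069, 0.0169, -0.0382]
row 9 / 18 [-0.1595, -0.0, 0.0] [-0.0069, 0.0227, -0.035]
row 10 / 18 [-0.1595, -0.0, 0.0] [-0.0069, 0.028, -0.031]
row 11 / 18 [-0.1595, -0.0, 0.0] [-0.0069, 0.0326, -0.0261]
row 12 / 18 [-0.1595, -0.0, 0.0] [-0.0069, 0.0363, -0.0206]
row 13 / 18 [-0.1595, -0.0, 0.0] [-0.0069, 0.0391, -0.0146]
row 14 / 18 [-0.1595, -0.0, 0.0] [-0.0069, 0.0409, -0.0082]
row 15 / 18 [-0.1595, -0.0, 
[... 882 characters left out ...]
/ 14 [0.0193, 0.0, 0.0] [-0.0089, -0.0398, -0.036]
row 9 / 14 [0.0193, 0.0, 0.0] [-0.0089, -0.0405, -0.0352]
row 10 / 14 [0.0193, 0.0, 0.0] [-0.0089, -0.0412, -0.0344]
row 11 / 14 [0.0193, 0.0, 0.0] [-0.0089, -0.0419, -0.0336]
row 12 / 14 [0.0193, 0.0, 0.0] [-0.0089, -0.0425, -0.0328]
row 13 / 14 [0.0193, 0.0, 0.0] [-0.0089, -0.0431, -0.032]
row 14 / 14 [0.0193, 0.0, 0.0] [-0.0089, -0.0437, -0.0312]
(array([561.78447427, 137.8412241 , 330.        ]), Rotation.from_matrix(array([[ 1.38777878e-17,  8.31077053e-02, -9.96540571e-01],
                            [ 0.00000000e+00, -9.96540571e-01, -8.31077053e-02],
                            [-1.00000000e+00,  0.00000000e+00,  1.38777878e-17]])))
```

Call:
apply_moves(plan=[0.0193, 0, 0, -0.0089, -0.0346, -0.0411, 100, 0.0193, 0, 0, -0.0089, -0.0354, -0.0404, 100, 0.0193, 0, 0, -0.0089, -0.0362, -0.0397, 100, 0.0193, 0, 0, -0.0089, -0.0369, -0.039, 100, 0.0193, 0, 0, -0.0089, -0.0377, -0.0383, 100])

```text
clock: 0.88
eef_pos: [323.8, -280.8, 250.3]
eef_rot: [2.142, 1.57, -0.743]
wrist_force: [1.0, -0.7, 0.2]
finger_gap: 94.5
```

Call:
apply_moves(plan=[0.0193, 0, 0, -0.0089, -0.0384, -0.0375, 100, 0.0193, 0, 0, -0.0089, -0.0391, -0.0368, 100, 0.0193, 0, 0, -0.0089, -0.0398, -0.036, 100, 0.0193, 0, 0, -0.0089, -0.0405, -0.0352, 100, 0.0193, 0, 0, -0.0089, -0.0412, -0.0344, 70])

```text
clock: 1.5
eef_pos: [456.3, -47.3, 294.9]
eef_rot: [2.614, 1.57, -0.367]
wrist_force: [0.7, -1.1, 0.6]
finger_gap: 87.6
```

Call:
apply_moves(plan=[0.0193, 0, 0, -0.0089, -0.0419, -0.0336, 70, 0.0193, 0, 0, -0.0089, -0.0425, -0.0328, 70, 0.0193, 0, 0, -0.0089, -0.0431, -0.032, 70, 0.0193, 0, 0, -0.0089, -0.0437, -0.0312, 70, 0, 0, 0, 0, 0, 0, 70])

```text
clock: 2.12
eef_pos: [562.4, 140.3, 329.2]
eef_rot: [-0.129, 1.57, 3.099]
wrist_force: [-0.8, -1.3, 0.6]
finger_gap: 65.7
```

Run:
```python
from plan import *
show()
s,p,r=cur(); c=cams.camera("wrist"); cv2.imwrite("pics/w1.png",c["image"][:,:,::-1]); np.savez("w1.npz",p=p,r=r.as_matrix()); show()
```

```text
t 2.125 p [562.4 140.3 329.2] x [-0.001  0.    -1.   ] yaw -1.484 q [0.18 0.31 1.22 0.   1.61 1.67] gap 65.7 F [-0.8 -1.3  0.6] M [0.01 0.05 0.06]
t 2.175 p [561.9 138.7 329.2] x [-0.001 -0.    -1.   ] yaw -1.485 q [ 0.18  0.31  1.23 -0.    1.61  1.66] gap 65.8 F [ 0.4 -0.7 -0.1] M [0.   0.01 0.04]
```

View pics/w1.png

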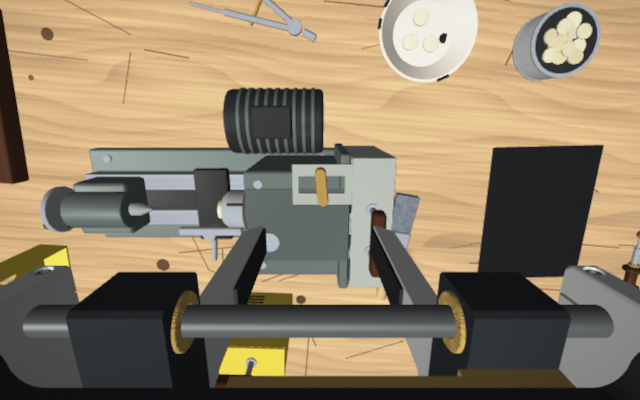

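The wrist view shows the brass bar at (321,187), lying across the flange slot, so it is locked. The grip is at (378,243), partly hidden by a finger. The brush end shows at (405,210) beyond the guard, and the mat is at (543,210). I'll take a settled picture and enlarge it to measure.

Run:
```python
from plan import *
s,p,r=cur(); c=cams.camera("wrist"); im=c["image"][:,:,::-1]; np.savez("w2.npz",p=p,r=r.as_matrix(),T=c["T_tool_cam"],f=200/np.tan(np.radians(c["fovy"]/2)),cx=c["cx"],cy=c["cy"]); show()
cv2.imwrite("pics/w2.png",im)
cv2.imwrite("pics/w2c.png",cv2.resize(im[140:290,225:425],None,fx=4,fy=4,interpolation=cv2.INTER_CUBIC))
cv2.imwrite("pics/w2m.png",cv2.resize(im[135:285,460:620],None,fx=4,fy=4,interpolation=cv2.INTER_CUBIC))
```

```text
t 2.225 p [561.6 137.7 329.5] x [-0.001 -0.    -1.   ] yaw -1.486 q [ 0.18  0.31  1.23 -0.    1.61  1.66] gap 65.9 F [ 0.4  0.2 -0.2] M [-0.07 -0.04 -0.04]
```

View pics/w2c.png

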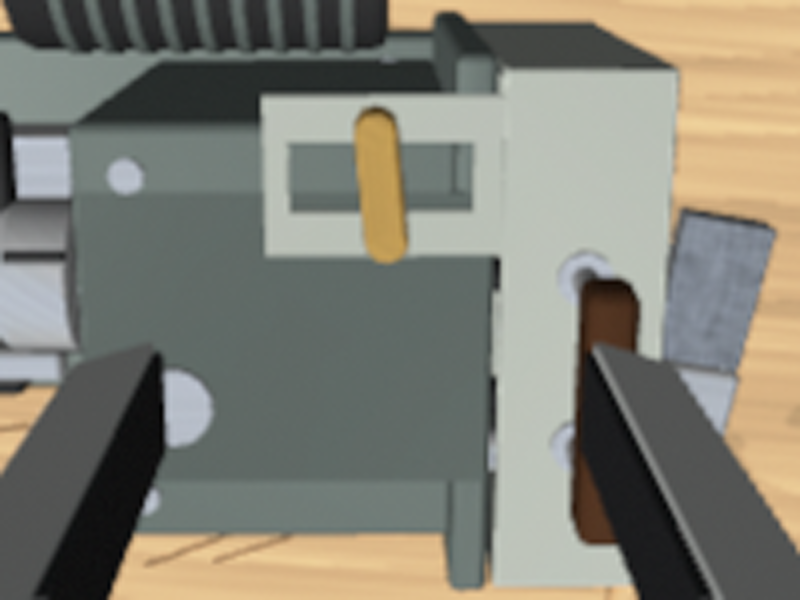

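View pics/w2m.png

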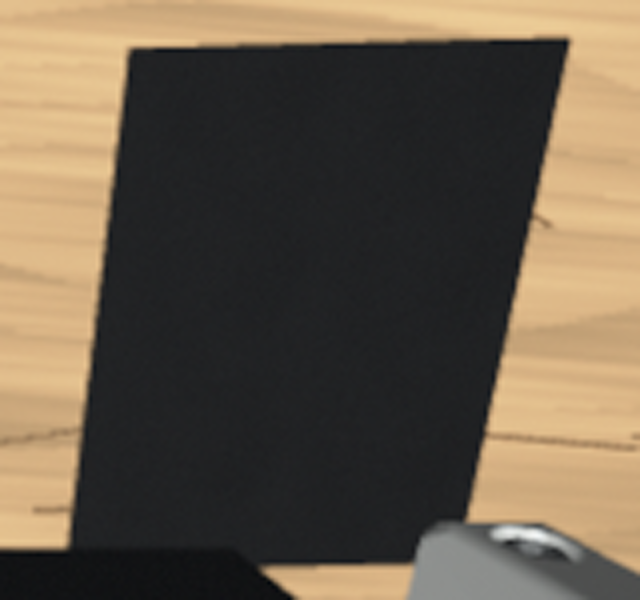

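```bash
cat > wfit.py <<'E'
from plan import *
from scipy.optimize import least_squares
def wproj(z,P):
    T=z["T"]; pt=R.from_matrix(z["r"]).inv().apply(np.atleast_2d(P)-z["p"]); q=(pt-T[:3,3])@T[:3,:3]
    return np.c_[z["f"]*q[:,0]/q[:,2]+z["cx"],z["f"]*q[:,1]/q[:,2]+z["cy"]]
def wfit(z,P,uv,x0):
    P=np.array(P,float);uv=np.array(uv,float)
    f=lambda t:(wproj(z,R.from_euler("z",t[2]).apply(P)+[t[0],t[1],0])-uv).ravel()
    s=least_squares(f,x0,loss="soft_l1",x_scale=[10,10,.1]); return s.x,f(s.x).reshape(-1,2)
E
python3 - <<'E'
from wfit import *
z=np.load("w2.npz")
P=[(64.5,-73,173),(64.5,-27,173),(-49.5,-80,173),(-1.5,-80,173),(-1.5,80,173),(59,-60,173),(7,-60,173),(7,-40,173),(59,-40,173),(33,-50,190),(-25.5,-30,218)]
uv=np.array([(262,95),(265,256),(678,68),(502,70),(492,585),(288,143),(474,143),(472,212),(289,213),(382,185),(612,280)])/4+[225,140]
x,r=wfit(z,P,uv,[515,101,1.654]); print(x.round(3)); print(r.round(1).tolist())
uvm=np.array([(130,50),(568,40),(69,566),(458,561)])/4+[460,135]
x,r=wfit(z,[(120,90,3),(120,-90,3),(-120,90,3),(-120,-90,3)],uvm,[501,-247,.1]); print(x.round(3)); print(r.round(1).tolist())
E
```

```text
[517.586  98.996   1.664]
[[0.6, 0.2], [1.1, -0.1], [-0.0, -0.2], [0.4, -0.3], [0.2, 0.3], [-0.6, -0.3], [-0.6, -0.6], [-0.3, -0.5], [-0.4, -0.4], [-0.7, 1.2], [0.6, 2.8]]
[ 5.04017e+02 -2.48713e+02  1.14000e-01]
[[-0.1, -0.2], [0.4, -0.9], [-0.5, 1.6], [0.1, 0.4]]
```

```bash
sed -i 's/^LX,LY,LA=.*/LX,LY,LA=516.5,99.6,1.66/' plan.py
python3 - <<'E'
from plan import *
show()
w=lathe([33,-50,0]);print(w); rows([w[0],w[1],225],down(1.66-np.pi+.08))
E
```

```text
t 2.225 p [561.6 137.7 329.5] x [-0.001 -0.    -1.   ] yaw -1.486 q [ 0.18  0.31  1.23 -0.    1.61  1.66] gap 65.9 F [ 0.4  0.2 -0.2] M [-0.07 -0.04 -0.04]
[563.36138074 136.92306251   0.        ]
row 1 / 2 [-0.0424, 0.0004, -0.0001] [0.0523, 0.0005, -0.0009]
row 2 / 2 [-0.0424, 0.0004, -0.0001] [0.0523, 0.0005, -0.0009]
```

Call:
apply_moves(plan=[-0.042, 0, 0, 0.052, 0.0005, -0.0009, 45, -0.042, 0, 0, 0.052, 0.0005, -0.0009, 45, 0, 0, 0, 0, 0, 0, 45, 0, 0, 0, 0, 0, 0, 45])

```text
clock: 2.72
eef_pos: [564.3, 136.4, 228.7]
eef_rot: [3.134, 1.568, 0.159]
wrist_force: [0.6, -1.1, 0.3]
finger_gap: 42.1
```

```bash
cat > snap.py <<'E'
import sys
from plan import *
n=sys.argv[1]
s,p,r=cur(); c=cams.camera("wrist"); im=c["image"][:,:,::-1]; np.savez(n+".npz",p=p,r=r.as_matrix(),T=c["T_tool_cam"],f=200/np.tan(np.radians(c["fovy"]/2)),cx=c["cx"],cy=c["cy"]); show()
cv2.imwrite(f"pics/{n}.png",im)
E
python3 snap.py w3
```

```text
t 2.775 p [564.4 136.6 229. ] x [ 0.004  0.001 -1.   ] yaw -1.405 q [ 0.17  0.35  1.4  -0.    1.39  1.58] gap 42.1 F [0.6 0.6 0. ] M [-0.06 -0.01  0.01]
```

View pics/w3.png

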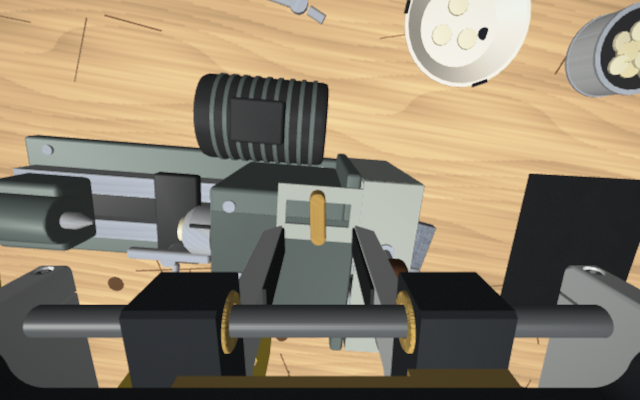

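Run:
```python
from wfit import *
im=cv2.imread("pics/w3.png"); cv2.imwrite("pics/w3c.png",cv2.resize(im[165:265,250:390],None,fx=5.5,fy=5.5,interpolation=cv2.INTER_CUBIC))
```

```text
(no output)
```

View pics/w3c.png

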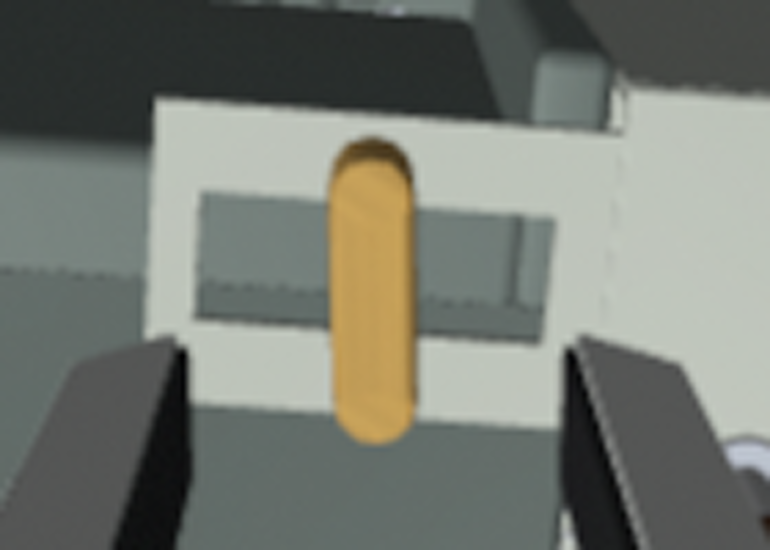

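```bash
cat >> wfit.py <<'E'
def ray(z,u,v,h):
    d=np.array([(u-z["cx"])/z["f"],(v-z["cy"])/z["f"],1]); T=z["T"]; r=R.from_matrix(z["r"])
    o=r.apply(T[:3,3])+z["p"]; w=r.apply(T[:3,:3]@d); return o+w*(h-o[2])/w[2]
E
python3 - <<'E'
from wfit import *
z=np.load("w3.npz")
for u,v,h in((373,300,190),(373,155,190),(373,444,190)): print(ray(z,250+u/5.5,165+v/5.5,h))
P=[(64.5,-73,173),(64.5,-27,173),(59,-60,173),(7,-60,173),(7,-40,173),(59,-40,173)]
uv=np.array([(155,98),(143,400),(202,193),(555,217),(542,343),(194,320)])/5.5+[250,165]
x,r=wfit(z,P,uv,[516.5,99.6,1.66]); print(x.round(3),r.round(1).tolist(),lathe([33,-50,0],x),lathe([-25.5,6,0],x))
show()
rows([565.4,136.4,177],down(1.66-np.pi+.08),n=3)
E
```

```text
[565.14241622 136.36162065 190.        ]
[585.38648031 139.75909485 190.        ]
[544.0810355  132.82697973 190.        ]
[517.499  98.98    1.664] [[1.6, 0.5], [1.5, -0.1], [-0.8, -0.4], [-0.3, -0.3], [-0.4, 0.2], [-0.5, 0.1]] [564.20680881 136.49487829   0.        ] [513.90051006  73.03208363   0.        ]
t 2.775 p [564.4 136.6 229. ] x [ 0.004  0.001 -1.   ] yaw -1.405 q [ 0.17  0.35  1.4  -0.    1.39  1.58] gap 42.1 F [0.6 0.6 0. ] M [-0.06 -0.01  0.01]
row 1 / 3 [-0.001, -0.0013, -0.0] [0.0173, 0.0001, -0.0002]
row 2 / 3 [-0.001, -0.0013, -0.0] [0.0173, 0.0001, -0.0003]
row 3 / 3 [-0.001, -0.0013, -0.0] [0.0173, 0.0001, -0.0003]
```

Call:
apply_moves(plan=[0, -0.0013, 0, 0.02, 0, -0.0002, 40, 0, -0.0013, 0, 0.02, 0, -0.0002, 40, 0, -0.0013, 0, 0.0115, 0, -0.0002, 40, 0, 0, 0, 0, 0, 0, 40])

```text
clock: 3.28
eef_pos: [564.4, 137.0, 175.2]
eef_rot: [0.006, 1.567, -2.968]
wrist_force: [0.1, 0.7, 0.7]
finger_gap: 37.7
```

Call:
apply_moves(plan=[0, 0, 0, 0, 0, 0, 8, 0, 0, 0, 0, 0, 0, 8, 0, 0, 0, 0, 0, 0, 0, 0, 0, 0, 0, 0, 0, 0], force=25)

```text
clock: 3.78
eef_pos: [564.4, 136.8, 175.0]
eef_rot: [0.141, 1.568, -2.833]
wrist_force: [-0.3, -3.1, 3.4]
finger_gap: 11.4
```

```bash
python3 -c "from plan import *;show()"
```

```text
t 3.775 p [564.4 136.8 175. ] x [-0.003 -0.001 -1.   ] yaw -1.403 q [ 0.17  0.4   1.47 -0.    1.28  1.58] gap 11.4 F [-0.3 -3.1  3.4] M [-0.49  0.1   0.03]
```

Call:
apply_moves(plan=[-0.15, 0, 0, -0.0005, 0, 0, 0, -0.15, 0, 0, -0.0005, 0, 0, 0, -0.15, 0, 0, 0, 0, 0, 0, -0.15, 0, 0, 0, 0, 0, 0, -0.15, 0, 0, 0, 0, 0, 0])

```text
clock: 4.4
eef_pos: [564.1, 137.2, 175.1]
eef_rot: [-0.823, 1.566, -3.042]
wrist_force: [1.8, 0.1, -3.8]
finger_gap: 11.7
```

Call:
apply_moves(plan=[-0.15, 0, 0, 0, 0, 0, 0, -0.15, 0, 0, 0, 0, 0, 0, -0.15, 0, 0, 0, 0, 0, 0, -0.15, 0, 0, 0, 0, 0, 0, -0.13, 0, 0, 0, 0, 0, 0])

```text
clock: 5.03
eef_pos: [563.7, 137.3, 175.1]
eef_rot: [-1.587, 1.565, -3.077]
wrist_force: [-3.1, 1.9, -1.8]
finger_gap: 11.4
```

Call:
apply_moves(plan=[0, 0, 0, 0, 0, 0, 0, 0, 0, 0, 0, 0, 0, 0])

```text
clock: 5.28
eef_pos: [563.7, 137.3, 175.1]
eef_rot: [-1.56, 1.566, -3.056]
wrist_force: [-3.4, 1.9, -4.9]
finger_gap: 11.9
```

```bash
python3 -c "from plan import *;show()"
```

```text
t 5.275 p [563.7 137.3 175.1] x [-0.005 -0.    -1.   ] yaw 0.074 q [0.18 0.4  1.47 0.   1.29 0.1 ] gap 11.9 F [-3.4  1.9 -4.9] M [0.41 0.44 0.11]
```

Call:
apply_moves(plan=[0, 0, 0, 0, 0, 0, 35, 0, 0, 0, 0, 0, 0, 35, 0, 0, 0, -0.03, 0, 0, 35, 0, 0, 0, -0.05, 0, 0, 35, 0, 0, 0, -0.04, 0, 0, 35])

```text
clock: 5.9
eef_pos: [564.9, 137.0, 297.9]
eef_rot: [-1.405, 1.569, -2.9]
wrist_force: [0.2, 0.1, 0.2]
finger_gap: 32.8
```

Call:
apply_moves(plan=[0.15, 0, 0, -0.01, 0, 0, 50, 0.15, 0, 0, -0.01, 0, 0, 50, 0.15, 0, 0, 0, 0, 0, 50, 0.15, 0, 0, 0, 0, 0, 50, 0.15, 0, 0, 0, 0, 0, 50])

```text
clock: 6.52
eef_pos: [564.9, 137.0, 315.9]
eef_rot: [-0.662, 1.568, -2.912]
wrist_force: [1.1, -0.6, -0.1]
finger_gap: 47.2
```

Call:
apply_moves(plan=[0.15, 0, 0, 0, 0.02, 0, 60, 0.15, 0, 0, 0, 0.02, 0, 60, 0.15, 0, 0, 0, 0.02, 0, 60, 0.15, 0, 0, 0, 0, 0, 60, 0.13, 0, 0, 0, 0, 0, 60])

```text
clock: 7.15
eef_pos: [605.5, 93.1, 315.6]
eef_rot: [0.055, 1.568, -2.925]
wrist_force: [0.2, -0.3, -0.0]
finger_gap: 56.3
```

Call:
apply_moves(plan=[0.07, 0, 0, 0, 0, 0, 60, 0, 0, 0, 0, 0, 0, 60])

```text
clock: 7.4
eef_pos: [605.3, 93.4, 315.7]
eef_rot: [0.115, 1.568, -2.929]
wrist_force: [0.7, 0.7, -0.2]
finger_gap: 56.4
```

```bash
python3 snap.py w4
```

```text
t 7.45 p [605.3  93.4 315.7] x [-0.003 -0.001 -1.   ] yaw -1.472 q [ 0.09  0.4   1.14 -0.    1.61  1.57] gap 56.9 F [-0.3 -0.2  0.4] M [-0.03 -0.    0.03]
```

View pics/w4.png

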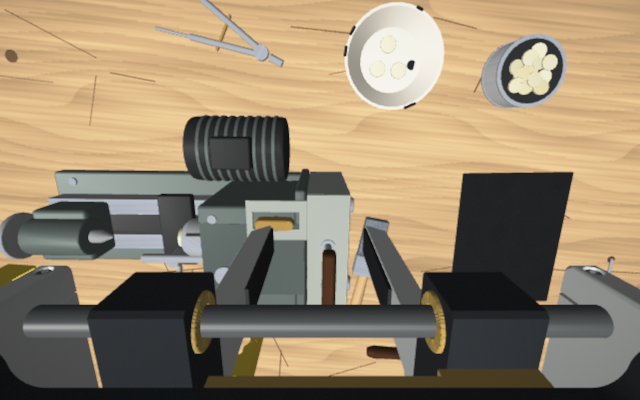

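The bar at (275,224) now lies along the slot. The grip is at (329,270). I'll enlarge to check the bar's angle and the grip's position.

Run:
```python
import cv2
im=cv2.imread("pics/w4.png"); cv2.imwrite("pics/w4c.png",cv2.resize(im[165:315,230:390],None,fx=5,fy=4,interpolation=cv2.INTER_CUBIC)[:600,:800])
```

```text
(no output)
```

View pics/w4c.png

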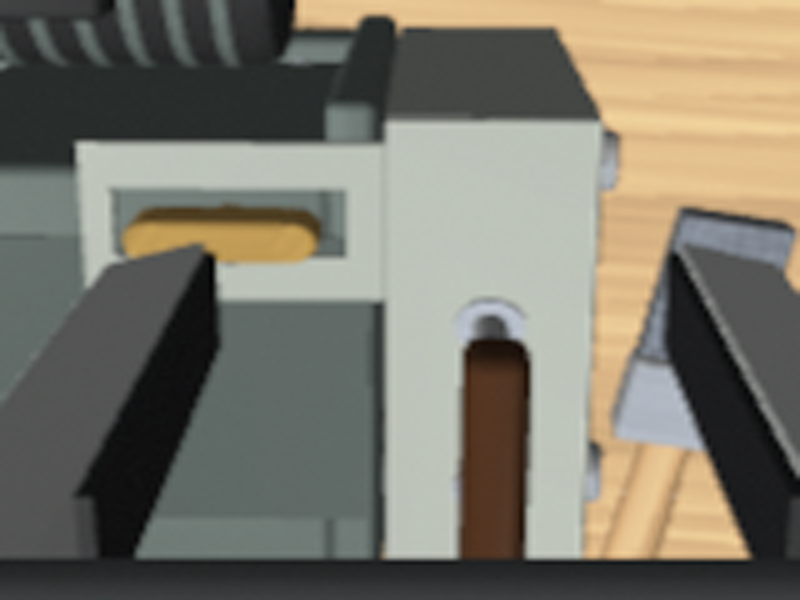

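Run:
```python
from wfit import *
z=np.load("w4.npz")
e=ray(z,230+497/5,165+342/4,218); f=ray(z,230+493/5,165+550/4,218); print(e,f)
P=[(64.5,-73,173),(59,-60,173),(7,-60,173),(7,-40,173),(-1.5,-80,173),(-49.5,-80,173)]
uv=np.array([(75,142),(110,188),(346,192),(345,255),(387,120),(602,122)])/[5,4]+[230,165]
x,r=wfit(z,P,uv,[517,99,1.66]); print(x.round(3),r.round(1).tolist(),lathe([-25.5,6,0],x), lathe([-25.5,-30,0],x))
```

```text
[554.4709235   76.64413046 218.        ] [496.04753348  71.15839654 218.        ]
[517.009  99.122   1.657] [[1.4, 0.1], [-0.1, -0.1], [-0.3, -0.6], [-0.0, 0.6], [-0.8, 0.0], [0.2, -0.0]] [513.23124289  73.19936374   0.        ] [549.09697944  76.30563831   0.        ]
```

Run:
```python
from plan import *
a=rows([515,73,245],down(1.66-np.pi)); rows([515,73,191],down(1.66-np.pi),*a)
```

```text
row 1 / 3 [0.0032, 0.0011, -0.0001] [0.0237, 0.0038, 0.0306]
row 2 / 3 [0.0032, 0.0011, -0.0001] [0.0236, 0.0039, 0.0306]
row 3 / 3 [0.0032, 0.0011, -0.0001] [0.0236, 0.004, 0.0306]
row 1 / 1 [0.0, 0.0, 0.0] [0.054, 0.0, 0.0]
```

Call:
apply_moves(plan=[0.003, 0.001, 0, 0.0237, 0.004, 0.0306, 50, 0.003, 0.001, 0, 0.0236, 0.004, 0.0306, 50, 0.003, 0.001, 0, 0.0236, 0.004, 0.0306, 50, 0, 0, 0, 0, 0, 0, 50, 0, 0, 0, 0, 0, 0, 50])

```text
clock: 8.07
eef_pos: [515.7, 72.9, 245.9]
eef_rot: [2.829, 1.57, -0.223]
wrist_force: [1.0, 0.5, 0.5]
finger_gap: 46.7
```

```bash
python3 snap.py w5
```

```text
t 8.125 p [515.8  72.9 245.8] x [ 0.001 -0.    -1.   ] yaw -1.482 q [ 0.07  0.2   1.55 -0.    1.39  1.55] gap 47.1 F [-0.6 -1.  -0.8] M [ 0.06 -0.05  0.04]
```

View pics/w5.png

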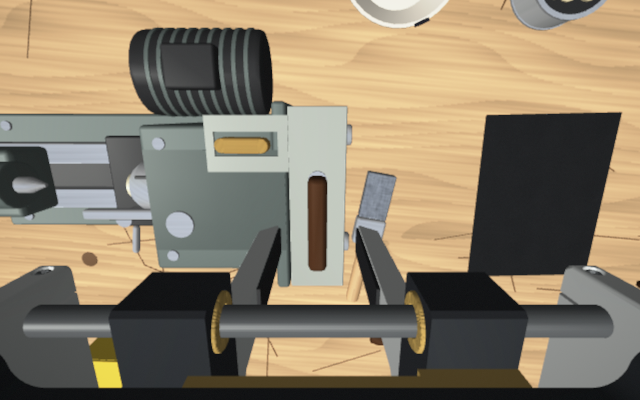

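The whole grip is now visible, from (318,177) to (316,271), midway between the fingers. The button at (242,145) is parallel to the slot and inside it.

Run:
```python
from wfit import *
z=np.load("w5.npz")
print(ray(z,318,177,218),ray(z,316.5,271,218))
uv=np.array([(487,115),(621,112),(469,275),(586,273)])
x,r=wfit(z,[(120,90,3),(120,-90,3),(-120,90,3),(-120,-90,3)],uv,[501,-247,.1]); print(x.round(3)); print(r.round(1).tolist())
```

```text
[551.12028529  75.83169263 218.        ] [479.37987675  70.50332677 218.        ]
[ 5.05070e+02 -2.48845e+02  1.16000e-01]
[[-0.3, -0.1], [0.9, -0.8], [-0.4, 1.3], [-0.1, 0.4]]
```

Call:
apply_moves(plan=[0, 0, 0, 0.03, -0.0002, 0.0005, 50, 0, 0, 0, 0.0248, 0, 0, 50, 0, 0, 0, 0, 0, 0, 50])

```text
clock: 8.5
eef_pos: [514.3, 73.0, 189.1]
eef_rot: [0.081, 1.568, -2.972]
wrist_force: [0.4, 0.6, 0.7]
finger_gap: 47.3
```

Call:
apply_moves(plan=[0, 0, 0, 0, 0, 0, 10, 0, 0, 0, 0, 0, 0, 10, 0, 0, 0, 0, 0, 0, 0, 0, 0, 0, 0, 0, 0, 0], force=45)

```text
clock: 9.0
eef_pos: [514.3, 73.1, 190.4]
eef_rot: [-0.232, 1.571, 2.999]
wrist_force: [-0.2, 1.0, 1.6]
finger_gap: 13.5
```

```bash
python3 -c "from plan import *;show()"
```

```text
t 9.0 p [514.3  73.1 190.4] x [-0.  0. -1.] yaw -1.482 q [0.07 0.25 1.63 0.   1.27 1.55] gap 13.5 F [-0.2  1.   1.6] M [0.18 0.04 0.09]
```

Gripped, with a gap of 13.5 mm. Now I'll lift 26 mm in small steps.

Call:
apply_moves(plan=[0, 0, 0, -0.006, 0, 0, 0, 0, 0, 0, -0.006, 0, 0, 0])

```text
clock: 9.25
eef_pos: [514.0, 72.9, 202.0]
eef_rot: [0.162, 1.569, -2.891]
wrist_force: [-0.2, 0.2, -6.2]
finger_gap: 13.0
```

```bash
python3 -c "from plan import *;show()"
```

```text
t 9.25 p [514.   72.9 202. ] x [-0.002 -0.    -1.   ] yaw -1.482 q [ 0.07  0.24  1.61 -0.    1.3   1.55] gap 13.0 F [-0.2  0.2 -6.2] M [0.07 0.09 0.01]
```

Call:
apply_moves(plan=[0, 0, 0, -0.007, 0, 0, 0, 0, 0, 0, -0.0072, 0, 0, 0, 0, 0, 0, 0, 0, 0, 0])

```text
clock: 9.62
eef_pos: [514.4, 73.0, 216.8]
eef_rot: [2.094, 1.57, -0.959]
wrist_force: [0.0, -0.2, -6.1]
finger_gap: 13.6
```

```bash
python3 snap.py w6
```

```text
t 9.675 p [514.2  72.9 216.4] x [-0.001 -0.    -1.   ] yaw -1.482 q [ 0.07  0.22  1.59 -0.    1.33  1.55] gap 13.4 F [-0.6 -0.1 -6.3] M [ 0.05  0.09 -0.02]
```

View pics/w6.png

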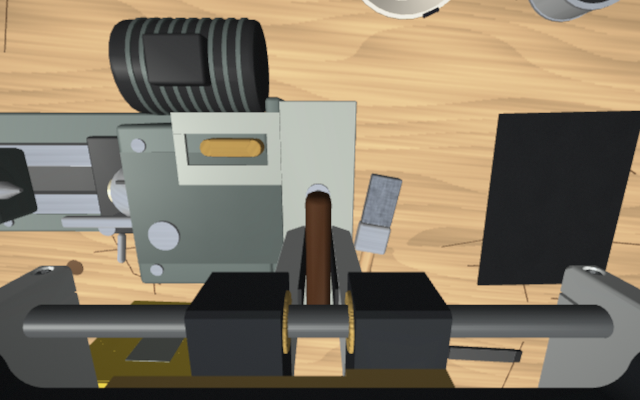

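The flange is now above the button and the force is steady at about 6 N. Drawing it off along lathe −x, which is tool +y.

Call:
apply_moves(plan=[0, 0, 0, 0, 0.008, 0, 0, 0, 0, 0, 0, 0.012, 0, 0])

```text
clock: 9.93
eef_pos: [515.9, 52.4, 216.0]
eef_rot: [0.298, 1.569, -2.755]
wrist_force: [0.1, 0.2, -5.9]
finger_gap: 13.6
```

```bash
python3 -c "from plan import *;show()"
```

```text
t 9.925 p [515.9  52.4 216. ] x [-0.001 -0.001 -1.   ] yaw -1.482 q [ 0.03  0.22  1.59 -0.    1.33  1.51] gap 13.6 F [ 0.1  0.2 -5.9] M [ 0.08  0.05 -0.  ]
```

Call:
apply_moves(plan=[0, 0, 0, 0, 0.018, 0, 0, 0, 0, 0, 0, 0.02, 0, 0, 0, 0, 0, 0, 0.02, 0, 0, 0, 0, 0, -0.005, 0.025, 0, 0, 0, 0, 0, -0.01, 0.025, 0, 0])

```text
clock: 10.55
eef_pos: [525.3, -56.5, 231.0]
eef_rot: [0.107, 1.569, -2.947]
wrist_force: [0.8, -0.1, -5.3]
finger_gap: 13.3
```

```bash
python3 snap.py w7
python3 - <<'E'
from h import *
for n in["side","scene"]:
    c=cams.camera(n); cv2.imwrite(f"pics/{n}7.png",c["image"][:,:,::-1])
E
```

```text
t 10.6 p [525.9 -59.1 232.6] x [ 0.    -0.002 -1.   ] yaw -1.484 q [-0.18  0.23  1.54 -0.    1.37  1.3 ] gap 13.6 F [ 0.2 -2.8 -4.8] M [-0.51  0.02  0.01]
```

View pics/w7.png

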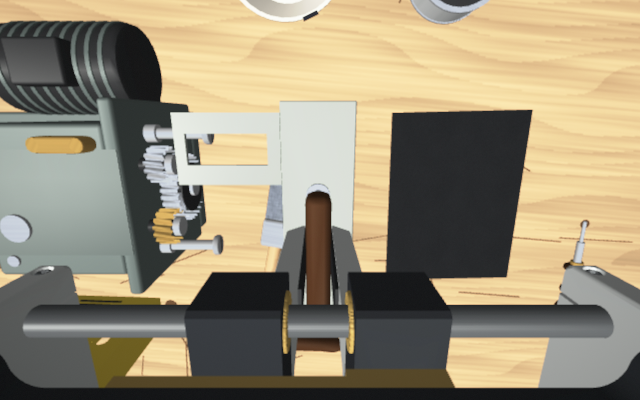

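View pics/side7.png

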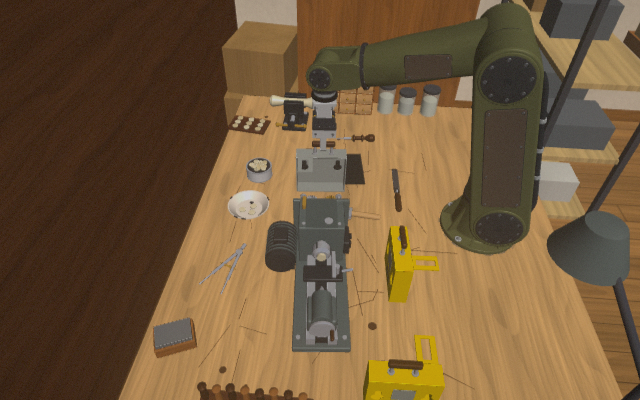

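View pics/scene7.png

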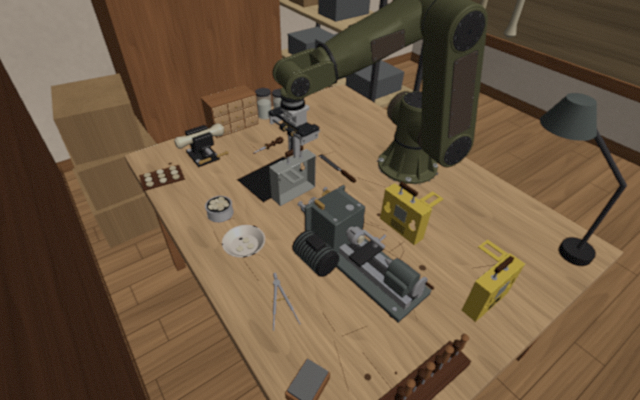

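Run:
```python
from wfit import *
z=np.load("w7.npz")
uv=np.array([(393,114),(531,111),(387,279),(508,276)])
x,r=wfit(z,[(120,90,3),(120,-90,3),(-120,90,3),(-120,-90,3)],uv,[501,-247,.1]); print(x.round(3)); print(r.round(1).tolist())
show()
yaw=.115-np.pi/2; T=[504-7,-248.5-.8]
a=rows([*T,225],down(yaw)); a=rows([*T,175],down(yaw),*a)
```

```text
[ 5.03757e+02 -2.48945e+02  1.18000e-01]
[[-0.7, -0.2], [1.6, -1.6], [-0.1, 1.4], [-0.2, 1.1]]
t 10.7 p [525.6 -56.4 231.5] x [-0.    -0.001 -1.   ] yaw -1.484 q [-0.18  0.23  1.54 -0.    1.36  1.31] gap 13.7 F [-0.6  0.4 -6.6] M [0.18 0.18 0.02]
row 1 / 4 [-0.0072, 0.0001, -0.0001] [0.0017, 0.0474, 0.0113]
row 2 / 4 [-0.0072, 0.0001, -0.0001] [0.0016, 0.0473, 0.0116]
row 3 / 4 [-0.0072, 0.0001, -0.0001] [0.0016, 0.0473, 0.012]
row 4 / 4 [-0.0072, 0.0001, -0.0001] [0.0016, 0.0472, 0.0123]
row 1 / 1 [0.0, 0.0, 0.0] [0.05, 0.0, 0.0]
```

Call:
apply_moves(plan=[-0.004, 0, 0, 0.001, 0.018, 0.0043, 0, -0.004, 0, 0, 0.001, 0.03, 0.0072, 0, -0.004, 0, 0, 0.001, 0.036, 0.009, 0, -0.004, 0, 0, 0.001, 0.036, 0.009, 0, -0.004, 0, 0, 0.001, 0.03, 0.0078, 0])

```text
clock: 11.32
eef_pos: [502.5, -208.7, 225.9]
eef_rot: [-0.062, 1.569, -3.095]
wrist_force: [0.9, 0.3, -5.6]
finger_gap: 13.6
```

Call:
apply_moves(plan=[-0.004, 0, 0, 0.001, 0.024, 0.006, 0, -0.004, 0, 0, 0.001, 0.015, 0.0039, 0, 0, 0, 0, 0.01, 0, 0, 0, 0, 0, 0, 0.02, 0, 0, 0, 0, 0, 0, 0, 0, 0, 0])

```text
clock: 11.95
eef_pos: [496.9, -246.0, 192.5]
eef_rot: [-0.51, 1.567, 2.749]
wrist_force: [-0.0, -0.1, -6.3]
finger_gap: 13.4
```

```bash
python3 snap.py w8
python3 - <<'E'
from plan import *
yaw=.115-np.pi/2; T=[504-7,-248.5-.8]
rows([*T,172],down(yaw),n=3)
c=cams.camera("side"); cv2.imwrite("pics/side8.png",cv2.resize(c["image"][100:220,260:420,::-1],None,fx=5,fy=5,interpolation=cv2.INTER_CUBIC))
E
```

```text
t 12.0 p [ 497.4 -246.4  193.8] x [-0.002  0.001 -1.   ] yaw -1.453 q [-0.53  0.32  1.52 -0.    1.3   0.93] gap 13.9 F [-0.1  0.1 -5.4] M [-0.03  0.07  0.06]
row 1 / 3 [0.0008, 0.0007, 0.0003] [0.0073, 0.0009, 0.0002]
row 2 / 3 [0.0008, 0.0007, 0.0003] [0.0073, 0.0009, 0.0002]
row 3 / 3 [0.0008, 0.0007, 0.0003] [0.0073, 0.0009, 0.0002]
```

View pics/w8.png

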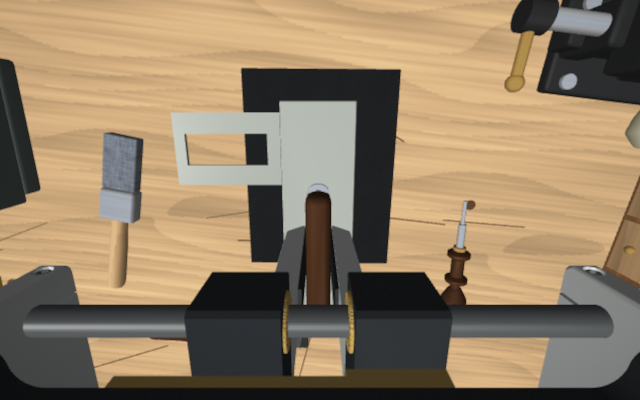

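View pics/side8.png

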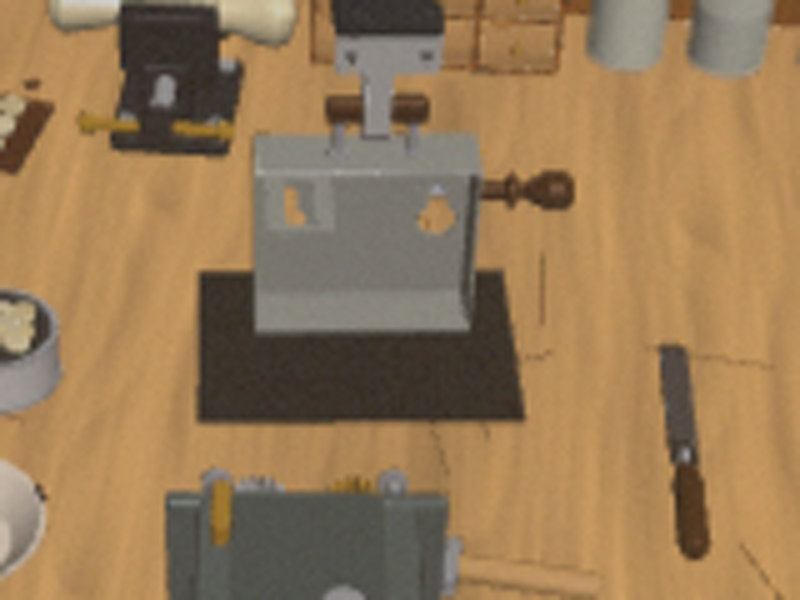

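The guard hangs upright over the mat. The mat's corners in the wrist view are (243,68), (400,70), (250,263) and (387,263).

Run:
```python
from wfit import *
z=np.load("w8.npz")
uv=np.array([(242,68),(400,70),(250,263),(387,263)])
x,r=wfit(z,[(120,90,3),(120,-90,3),(-120,90,3),(-120,-90,3)],uv,[501,-247,.1]); print(x.round(3)); print(r.round(1).tolist())
```

```text
[ 5.03871e+02 -2.47410e+02  1.09000e-01]
[[-1.3, 0.2], [0.9, -0.2], [1.0, -0.5], [-0.7, 0.7]]
```

Call:
apply_moves(plan=[0, 0, 0, 0.008, 0.001, 0, 0, 0, 0, 0, 0.008, 0.001, 0, 0, 0, 0, 0, 0.005, 0.0005, 0, 0, 0, 0, 0, 0, 0, 0, 0])

```text
clock: 12.55
eef_pos: [497.5, -249.8, 172.9]
eef_rot: [-0.158, 1.569, 3.1]
wrist_force: [0.0, -0.7, -5.0]
finger_gap: 13.7
```

```bash
python3 -c "from plan import *;show()"
```

```text
t 12.55 p [ 497.5 -249.8  172.9] x [-0.002  0.    -1.   ] yaw -1.454 q [-0.53  0.34  1.54 -0.    1.26  0.92] gap 13.7 F [ 0.  -0.7 -5. ] M [0.07 0.05 0.  ]
```

Call:
apply_moves(plan=[0, 0, 0, 0.002, -0.0005, 0, 0, 0, 0, 0, 0.002, -0.0005, 0, 0, 0, 0, 0, 0.002, 0, 0, 0, 0, 0, 0, 0.0015, 0, 0, 0, 0, 0, 0, 0, 0, 0, 0])

```text
clock: 13.18
eef_pos: [497.5, -248.8, 165.7]
eef_rot: [0.133, 1.57, -2.892]
wrist_force: [0.3, -0.2, -5.8]
finger_gap: 13.9
```

Call:
apply_moves(plan=[0, 0, 0, 0.0005, 0, 0, 0, 0, 0, 0, 0.0005, 0, 0, 0])

```text
clock: 13.42
eef_pos: [497.6, -248.8, 164.9]
eef_rot: [0.428, 1.57, -2.597]
wrist_force: [-0.7, -0.4, -6.5]
finger_gap: 13.8
```

Call:
apply_moves(plan=[0, 0, 0, 0.0005, 0, 0, 0, 0, 0, 0, 0.0003, 0, 0, 0])

```text
clock: 13.68
eef_pos: [497.6, -248.8, 164.0]
eef_rot: [0.285, 1.57, -2.74]
wrist_force: [-0.1, 0.4, -6.5]
finger_gap: 13.7
```

Call:
apply_moves(plan=[0, 0, 0, 0.0005, 0, 0, 0, 0, 0, 0, 0.0003, 0, 0, 0])

```text
clock: 13.92
eef_pos: [497.6, -248.9, 163.7]
eef_rot: [0.872, 1.57, -2.153]
wrist_force: [-3.6, 0.7, 2.7]
finger_gap: 13.5
```

Call:
apply_moves(plan=[0, 0, 0, 0.0005, 0, 0, 0, 0, 0, 0, 0, 0, 0, 0])

```text
clock: 14.18
eef_pos: [497.6, -249.0, 163.7]
eef_rot: [1.319, 1.57, -1.706]
wrist_force: [-5.2, 0.3, 6.6]
finger_gap: 13.8
```

```bash
python3 -c "from plan import *;show()"
```

```text
t 14.175 p [ 497.6 -249.   163.7] x [-0.    -0.001 -1.   ] yaw -1.454 q [-0.53  0.35  1.55 -0.    1.24  0.93] gap 13.8 F [-5.2  0.3  6.6] M [0.38 1.11 0.03]
```

Contact with the mat. I'll ease off 0.6 mm, soften the grip, then open.

Call:
apply_moves(plan=[0, 0, 0, -0.0006, 0, 0, 0, 0, 0, 0, 0, 0, 0, 0, 0, 0, 0, 0, 0, 0, 0], force=10)

```text
clock: 14.55
eef_pos: [497.7, -248.9, 163.7]
eef_rot: [0.938, 1.57, -2.087]
wrist_force: [-4.9, 0.3, 4.6]
finger_gap: 13.9
```

```bash
python3 -c "from plan import *;show()"
```

```text
t 14.55 p [ 497.7 -248.9  163.7] x [-0.    -0.001 -1.   ] yaw -1.454 q [-0.53  0.35  1.55 -0.    1.24  0.93] gap 13.9 F [-4.9  0.3  4.6] M [0.15 0.69 0.03]
```

Call:
apply_moves(plan=[0, 0, 0, 0, 0, 0, 18, 0, 0, 0, 0, 0, 0, 22, 0, 0, 0, 0, 0, 0, 28, 0, 0, 0, 0, 0, 0, 35, 0, 0, 0, 0, 0, 0, 35])

```text
clock: 15.18
eef_pos: [497.6, -248.8, 163.3]
eef_rot: [0.278, 1.57, -2.747]
wrist_force: [-0.4, 0.3, -0.4]
finger_gap: 32.9
```

```bash
python3 snap.py w9;python3 - <<'E'
from h import *
c=cams.camera("side"); cv2.imwrite("pics/side9.png",cv2.resize(c["image"][100:220,260:420,::-1],None,fx=5,fy=5,interpolation=cv2.INTER_CUBIC))
E
```

```text
t 15.225 p [ 497.6 -248.8  163.3] x [-0.001 -0.    -1.   ] yaw -1.454 q [-0.53  0.35  1.55 -0.    1.24  0.93] gap 32.7 F [ 0.5  1.4 -0.6] M [ 0.02 -0.   -0.01]
```

View pics/w9.png

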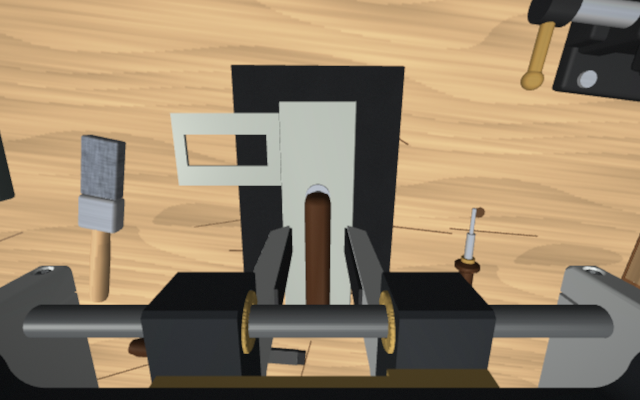

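View pics/side9.png

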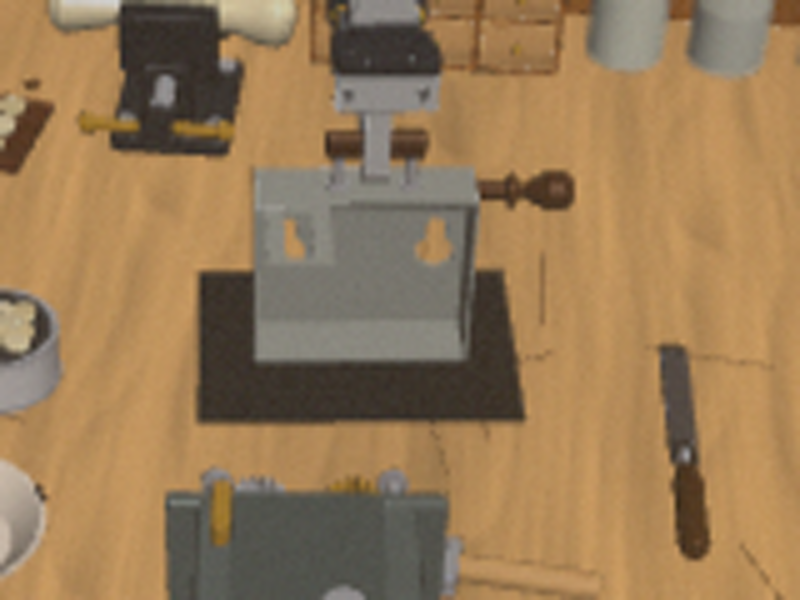

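The guard stands on the mat, clear of the fingers: wrist force is about 0 and the gap is 32.7 mm against a 14 mm grip. I'll retreat upward and check the centring.

Call:
apply_moves(plan=[0, 0, 0, -0.01, 0, 0, 35, 0, 0, 0, -0.025, 0, 0, 35, 0, 0, 0, -0.04, 0, 0, 35, 0, 0, 0, -0.05, 0, 0, 35, 0, 0, 0, -0.05, 0, 0, 35])

```text
clock: 15.9
eef_pos: [497.4, -248.6, 340.8]
eef_rot: [1.178, 1.57, -1.847]
wrist_force: [0.5, -0.5, -0.5]
finger_gap: 32.9
```

Call:
apply_moves(plan=[0, 0, 0, 0, 0, 0.05, 35, 0, 0, 0, 0, 0, 0.05, 35, 0, 0, 0, 0, 0, 0.04, 35, 0, 0, 0, 0, 0, 0, 35, 0, 0, 0, 0, 0, 0, 35])

```text
clock: 16.52
eef_pos: [359.1, -265.1, 339.0]
eef_rot: [1.358, 1.57, -1.667]
wrist_force: [-0.1, 0.3, -0.1]
finger_gap: 32.9
```

```bash
python3 snap.py w10;python3 - <<'E'
from fit import *
for n in("side","scene"):
    c=cams.camera(n); cv2.imwrite(f"pics/{n}10.png",c["image"][:,:,::-1])
    if n=="side": cv2.imwrite("pics/side10c.png",cv2.resize(c["image"][100:220,260:420,::-1],None,fx=5,fy=5,interpolation=cv2.INTER_CUBIC))
f,cx,cy,p,r=cal["side"]
def ray(u,v,h):
    w=r.apply([(u-cx)/f,(v-cy)/f,1]); return p+w*(h-p[2])/w[2]
for q in[(255,361),(467,361),(198,420),(524,418),(198,272),(502,271)]: print(q,ray(260+q[0]/5,100+q[1]/5,3).round(1))
E
```

```text
t 16.575 p [ 359.3 -265.   338.7] x [-0.001 -0.    -1.   ] yaw -1.454 q [-0.72 -0.01  1.57 -0.    1.58  0.74] gap 32.7 F [ 0.3  0.1 -0.4] M [ 0.04 -0.01 -0.01]
(255, 361) [ 574.6 -217.2    3. ]
(467, 361) [ 415.7 -234.     3. ]
(198, 420) [ 609.5 -146.1    3. ]
(524, 418) [ 372.5 -173.     3. ]
(198, 272) [ 629.7 -321.5    3. ]
(502, 271) [ 390.9 -348.3    3. ]
```

View pics/w10.png

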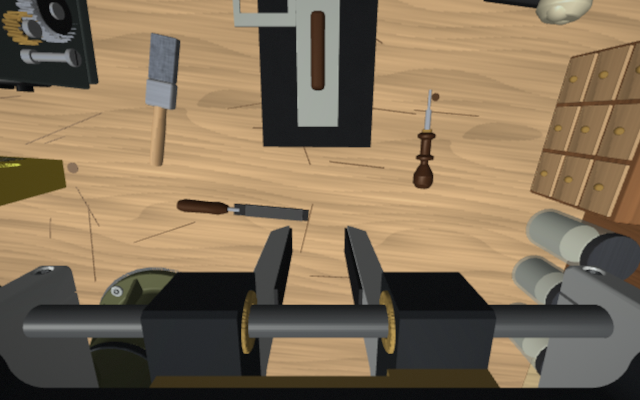

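View pics/side10c.png

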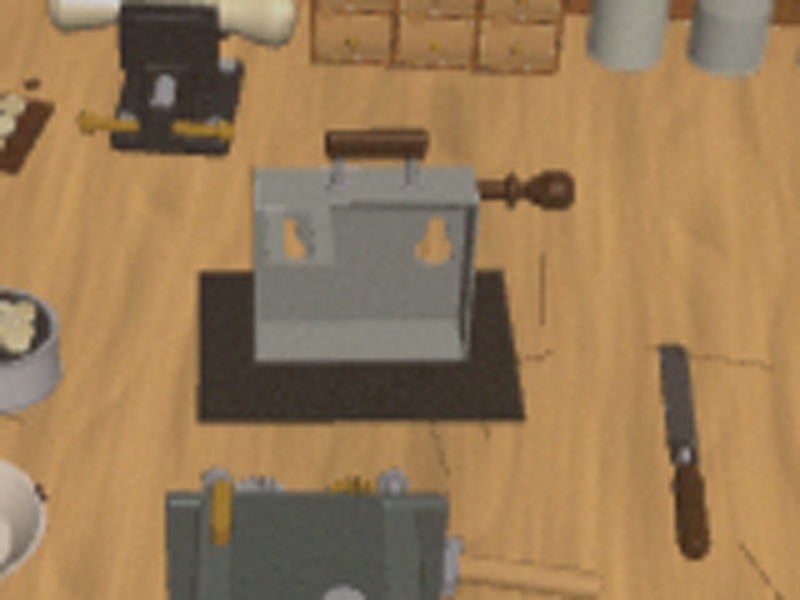

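View pics/scene10.png

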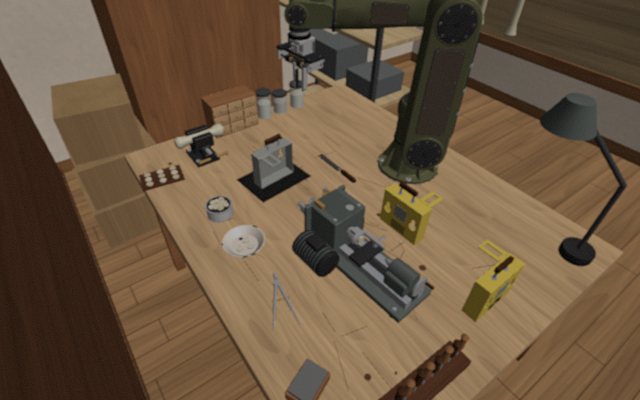

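```bash
python3 -c "from plan import *;show();print(ticket.sign_off())"
```

```text
t 16.775 p [ 359.2 -264.9  338.2] x [-0.001  0.    -1.   ] yaw -1.453 q [-0.72 -0.01  1.57 -0.    1.58  0.74] gap 33.0 F [-0.6 -0.3  0.1] M [ 0.01  0.02 -0.05]
the job is handed in; nothing more can be done
None
```

The guard is off the lathe and standing upright in the middle of the rubber mat. I handed the job in at 16.8 s.

- **Button:** I turned the brass button from about 0.07 to about 1.55 rad, and an enlarged picture showed it in line with the slot.
- **Guard:** I lifted it 26 mm by the grip and drew it off along the lathe's -x. Only its weight of about 6 N showed at the wrist. I then lowered it onto the mat, pressing about 12 N at touchdown, released it and backed away.
- **Last checks:** The pictures show the guard upright on its lower edge, with the gripper well clear. From the side camera it is about 3 mm off the mat's middle. The brush, drill, tin, dish, dividers and both yellow look-alikes look unmoved, though I compared them only by eye.
- **Disagreement:** The cameras differed by up to 3–4 mm on the positions of the lathe and mat. I placed the guard by the wrist camera's estimate of the mat.

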